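# Click the gun-rest post into its tube

## Task

Fit the gun-rest post to the bracket: squeeze its spring catch flush to take it from the parking block and start it into the upright tube, then slide it gently down to the bottom and turn it either way until the catch springs out through the hole in the tube's wall, and let go. Never force it, keep it upright, and leave the gun, the tin and the bush where they lie.

Things in the scene. Friction and masses are not known exactly. Their poses are not given: they have to be found in the camera images.
- post: Loose steel post, about 0.3 kg, 113 mm tall, upright in the parking block at the start. Origin: centre of its foot; z runs up the post, x to the side with the spring catch. Stem 29 mm in diameter up to 78 mm (a 14 mm neck above), foot tapered over its lowest 9 mm to 21 mm. The catch is one dark steel piece with a thumb button above and a round latch nose below that move together in and out along x.
- thumb (a point): On the stem's surface behind the middle of the thumb button, 66 mm above the foot, axes as the post. The button is 12 mm wide (y), 14 mm tall; its flat face stands 7 mm proud of the stem when out, 1 mm when pressed home. Pinching it against the back of the stem presses it home (4 N at first, 8 N at the end).
- nose (a point): On the stem's surface at the middle of the latch nose, 30 mm above the foot. The nose is a flat-ended round pin, 10 mm in diameter, along x; it stands 6 mm proud when out, flush when the catch is pressed home. Unless pressed, its square flank lands on the tube's lip and blocks the post from entering.
- head (a point): Middle of the aluminium saddle head on top of the post, 102 mm above the foot (axes as the post). Head 18 mm wide (x), 56 mm long (y), from 92 to 113 mm above the foot, with a 10 mm high ridge at each end of y. A hold on the head leaves the catch free to move.
- catch (a joint): Travel of the spring catch in m: 0 fully out, 0.006 pressed home (flush). In the plain bore of the tube the nose stays pressed in to about 0.004 and its rubbing holds the post up against its weight (it takes a light push to slide); in the hole it springs back to about 0.
- bracket: Fixed steel plate 110 x 110 x 8 mm with four dark rivets, carrying an upright aluminium tube in its middle (inner diameter 31.4 mm, outer 39.4 mm, lip 83 mm above the bench, flat bottom inside 55 mm below the lip). Origin: centre of the plate's underside. z up; the hole in the tube looks roughly along +x.
- mouth (a point): Centre of the tube's mouth, at the height of the lip, 83 mm above the bench. Axes as the bracket.
- hole (a point): Nominal middle of the side hole in the tube's wall, 24.5 mm below the lip, on its +x side; axes as the bracket. The hole is 13 mm wide, 14 mm high. The tube was clamped up to 40 degrees off about its axis, to either side, which this point does not follow. With the post on the bottom the nose is at hole height and pops out when it faces the real hole within about 5 degrees.
- block: Fixed black parking block, 84 x 84 x 22 mm, with one round hole (37 mm across, 14 mm deep, floor 8 mm above the bench) in which the post stands loosely. Origin: centre of the underside.
- gun: Bystander: hand-held cleaning gun lying on its side, black, about 60 x 225 x 50 mm with a grip to +x. Origin: underside of its body.
- tin: Bystander: closed steel tin, 64 mm in diameter, 70 mm tall. Origin: centre of its underside.
- bush: Bystander: dark steel bush, a thick ring 60 mm across and 30 mm tall. Origin: centre of its underside.

How it is judged:
By the outcome, as a careful person would: the job done as asked, in the order asked, and still so for the second after the job is handed in, with the robot touching nothing.
It also fails if it takes over 64 s, if anything falls off the work surface, if the arm or the gripper's body presses on something with over 40 N, if the wrist force passes 120 N, or if a joint passes its speed limit or range.

## Robot

A 7-joint arm with a two-finger parallel gripper is mounted at the origin on the work surface. World frame = base frame: x ahead of the robot, y to its left, z up, the work surface at z = 0. Lengths are in m, angles in rad, forces in N, time in s.
With the tool pointing down it reaches from about 0.35 to 0.9 m from the base axis. Payload 7.2 kg.
Tool frame: the origin (TCP) lies midway between the tips of the shut fingers; the grasp point (between the pads) lies 19 mm behind it; z points along the fingers, y is the line along which they close (so a half turn about z gives the same grasp; the last joint's range is limited). The gripper opens to 88 mm and grips with 3 to 60 N. Pads are 20 mm wide; open, the fingers measure 115 mm over their backs; the gripper's body (75 mm by 178 mm) begins 61 mm behind the grasp point.
Start: joints at [1.091, 0.411, -0.013, 1.596, 0.006, 1.134, -0.082], TCP at [0.25, -0.573, 0.223] pointing down, gripper open.
Joint ranges: [-2.95, 2.95], [-0.29, 1.99], [-1.47, 1.44], [0.14, 2.54], [-1.03, 4.17], [0.13, 1.85], [-2.86, 2.86]. Speed limits (rad/s): [2.39, 2.39, 3.01, 3.01, 3.14, 3.14, 3.14].

## Interface

Orientations are given as [roll, pitch, yaw] about the fixed x, y, z axes, in that order (R = Rz(yaw) Ry(pitch) Rx(roll)).
In Python, from bench import r, eyes gives the robot as it stands.
- The arm moves only by the tool arm_command, never from a script. Its argument "targets" is a list of rows, each a list of 7 numbers: the shift along the tool's x, y, z in cm, then the turn, a rotation vector about the tool's x, y, z in degrees, then the finger opening in cm, from 0 to 8.78. A call has 1 to 8 rows; each row is the pose to reach, as a shift and turn from the pose commanded when the call began, along the tool's axes at that moment; what a row does not reach only later rows make up. A row lasts 1/12 s, in which the tool goes at most 41.7 mm and 7.16 degrees, less where a joint would pass 70% of its speed; a pose out of reach is approached as far as the arm can. A call with a gripper value outside its range is refused whole. The fingers move at their own pace and stop on an object; "newtons" is the grip in N (left out, the last holds). Time passes only in rows, so rows that repeat a pose let the fingers close. It gives the time, the measured TCP pose, the force, the opening and the grip force at its end, in the units of the state.
- r.observe(): the state, without advancing time (a new reading comes with each control period).
- eyes.grab_frame(name): name is "scene" or "top" or "wrist"; returns the picture (400x640x3 uint8, red, green, blue); there is no depth.
- eyes.get_calibration(name): a dict with "K" (3x3 intrinsics, pixels), "extrinsics" (4x4, takes a point from world to camera coordinates). Camera axes: x right, y up, looking along -z (the intrinsics and any distortion apply to the point x, -y, -z); pixel columns grow to the right and rows downward; lengths in m; the calibration is good to about 2 mm. A picture is of the moment at which its call begins: read the wrist's pose just before it. get_calibration takes no time and is no camera call; for the wrist camera it gives the pose at the moment of the call.
- r.job_done(): hands the job in; it is judged then, once.
Trained networks look in the newest picture that a camera, given by its name, has taken for a name from the list of things; names that differ only in an ending like _2 or _b are one class to them, and where a whole thing is asked for, a point or a joint stands for the part that bears it (a point fixed in the world has none). Each returns a list of dicts, best first, with "score" (0 to 1); they miss things now and then, are a little off and sometimes report something else, mostly with a low value. They report only what shows in the picture. A call takes as long as a camera call.
- eyes.trace(camera, thing): "region" (400x640 bool, what is visible of it) and "box" ([left, top, right, bottom] in pixels, round what is visible of it).
- eyes.spot_point(camera, thing): "centre" ([column, row] in pixels: a listed point, or the origin of a listed thing).
The state is a dict: "time": time; "qpos": joint angles; "joint_velocities": joint speeds; "tau": joint torques, N m; "position": TCP position; "orientation": TCP orientation; "wrist_force": force on the tool from outside, world axes, zero at the start; "wrist_torque": the same for the moment, N m; "opening": finger opening in m; "gripper_force": force on a finger pad.
Only numpy, scipy, OpenCV 4.12 (cv2) and the standard library are available. Lean on these libraries where they do the work, as an engineer would, in place of code of your own. Each camera call takes 0.05 s, during which the arm holds its last target. There are 200 camera calls.

## Working session

There is one attempt and no reset: what is moved stays moved. The work goes in short steps, Python scripts to look and compute and a tool call to move; the robot and the scene stay as the last step left them, time stands still between calls to the robot, and variables do not carry over. Pictures are saved under pics/ and viewed, at most 10 in all, crops included, and the job is handed in when it is done.

Besides the shell and the picture viewer there is one more tool, called as a command line: name --pt "numbers of a row" for each row, then --argument value for the rest. arm_command: Moves the arm, as the interface text tells. Its arguments: {"type":"object","properties":{"targets":{"type":"array"},"newtons":{"type":"number"}},"required":["targets"]}

```bash
mkdir -p pics
cat > h.py <<'E'
import numpy as np, cv2
from bench import r, eyes
from scipy.spatial.transform import Rotation as Ro
def cal(n):
    c=eyes.get_calibration(n); return np.array(c["K"]),np.array(c["extrinsics"]),c
def ray(n,px,c=None):
    K,E,_=c or cal(n); d=np.linalg.inv(K)@[px[0],px[1],1]; d=np.array([d[0],-d[1],-d[2]])
    R=E[:3,:3]; return -R.T@E[:3,3], R.T@d
def atz(n,px,z,c=None):
    o,d=ray(n,px,c); return o+d*(z-o[2])/d[2]
def proj(n,p,c=None):
    K,E,_=c or cal(n); q=E[:3,:3]@np.array(p)+E[:3,3]; q=K@[q[0],-q[1],-q[2]]; return q[:2]/q[2]
def tri(rs):
    A=0;b=0
    for o,d in rs:
        d=d/np.linalg.norm(d);M=np.eye(3)-np.outer(d,d);A=A+M;b=b+M@o
    return np.linalg.solve(A,b)
def pose():
    s=r.observe(); return np.array(s["position"]),Ro.from_euler('xyz',s["orientation"]),s
def totool(p,yaw=None):
    P,R,s=pose(); return R.inv().apply(np.array(p)-P)*100
E
python3 - <<'E'
from h import *
ims=[]
s=r.observe();print(s)
for n in("scene","top"):
    im=eyes.grab_frame(n);cv2.imwrite(f"pics/{n}.png",im[...,::-1]);print({k:v for k,v in cal(n)[2].items()})
    for t in("thumb","nose","head","post","mouth","hole","bracket","block"):
        print(n,t,[(np.round(x["centre"],1),round(x["score"],2)) for x in eyes.spot_point(n,t)[:2]])
H={"thumb":.074,"nose":.038,"head":.11,"post":.008,"mouth":.083,"hole":.0585,"bracket":0,"block":0}
E
```

```text
{'time': 0.0, 'qpos': array([ 1.09085212,  0.4119032 , -0.01270826,  1.59703056,  0.00560192,
        1.13432853, -0.08218281]), 'joint_velocities': array([-0.00062609,  0.00096453, -0.0001914 , -0.00062878, -0.00083384,
        0.00077581, -0.00088388]), 'tau': array([-1.16951069e-03, -5.87951732e+01,  6.41735550e-01, -2.91087377e+01,
       -5.38005971e-02,  1.82121957e-02,  1.12443088e-04]), 'position': array([ 0.24988297, -0.57231351,  0.22181258]), 'orientation': array([-3.13996300e+00,  1.19357740e-04,  4.11783441e-01]), 'wrist_force': array([-0.02487817, -0.0541098 ,  1.37205553]), 'wrist_torque': array([-0.02100174,  0.03575219,  0.00849778]), 'gripper_force': 0.0, 'opening': 0.08765993202740882}
{'K': array([[365.00847635,   0.        , 324.39405797],
       [  0.        , 365.00847635, 196.68604617],
       [  0.        ,   0.        ,   1.        ]]), 'extrinsics': array([[-0.59005332,  0.80718364,  0.01707756,  0.34663395],
       [-0.54506506, -0.41386993,  0.72911985,  0.2618387 ],
       [ 0.59560151,  0.42091121,  0.68417293, -1.16989564],
       [ 0.        ,  0.    
[... 501 characters left out ...]
1.        ]]), 'extrinsics': array([[-0.01503946, -0.99988039, -0.00360867, -0.00267897],
       [ 0.98702877, -0.0154229 ,  0.15980096, -0.59872914],
       [-0.1598375 , -0.00115854,  0.98714266, -0.71423774],
       [ 0.        ,  0.        ,  0.        ,  1.        ]])}
top thumb [(array([220.2, 231.7]), 0.63)]
top nose [(array([226. , 231.3]), 0.64)]
top head [(array([208. , 236.2]), 0.71), (array([225.2, 239.5]), 0.24)]
top post [(array([226.8, 235.1]), 0.75)]
top mouth [(array([396.1, 231.5]), 0.96)]
top hole [(array([394.5, 228.7]), 0.56)]
top bracket [(array([393. , 234.1]), 0.9), (array([395.1, 224.5]), 0.65)]
top block [(array([227.8, 237.6]), 0.58), (array([216.9, 146.5]), 0.41)]
```

```bash
python3 -c "
import cv2,numpy as np
a=cv2.imread('pics/scene.png');b=cv2.imread('pics/top.png')
cv2.imwrite('pics/both.png',cv2.resize(np.vstack([a,b]),(480,600)))"
```

```text
(no output)
```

View pics/scene.png

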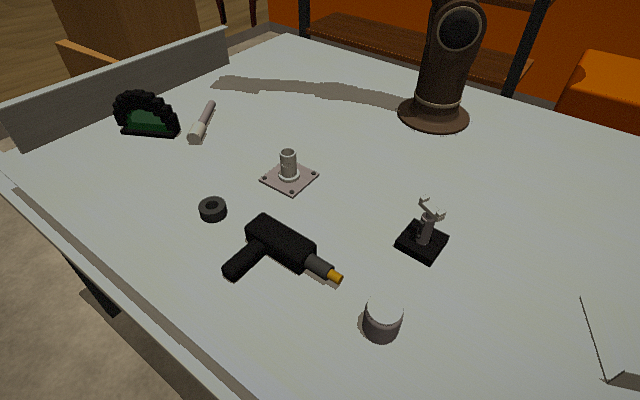

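View pics/top.png

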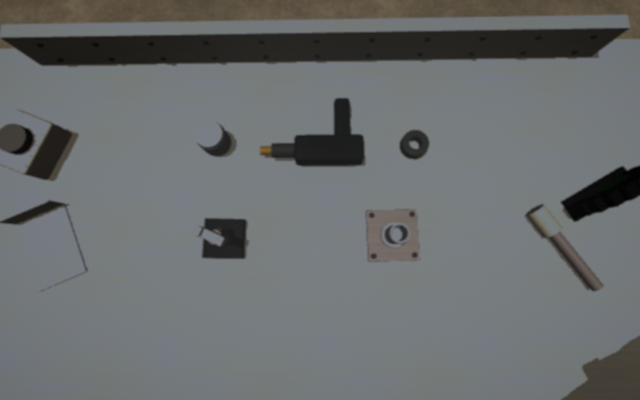

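Run:
```python
from h import *
S={"nose":(417.1,234.1),"head":(431.8,207.5),"post":(417.7,241.5),"mouth":(286.7,153.5),"bracket":(287.8,175.1),"hole":(285.5,162.1),"block":(419.6,243)}
T={"thumb":(220.2,231.7),"nose":(226,231.3),"head":(208,236.2),"post":(226.8,235.1),"mouth":(396.1,231.5),"bracket":(393,234.1),"hole":(394.5,228.7),"block":(227.8,237.6)}
H={"thumb":.074,"nose":.038,"head":.11,"post":.008,"mouth":.083,"hole":.0585,"bracket":0,"block":0}
for k in T:
    print(k,np.round(atz("top",T[k],H[k]),4), np.round(atz("scene",S[k],H[k]),4) if k in S else "", np.round(tri([ray("top",T[k]),ray("scene",S[k])]),4) if k in S else "")
for n,px in(("top",(205,148)),("scene",(382,322)),("top",(344,150)),("top",(414,144)),("top",(265,150))): print(n,px,np.round(atz(n,px,.03),3))
K,E,_=cal("wrist");P,R,s=pose()
print("cam rel tool",R.inv().apply(-E[:3,:3].T@E[:3,3]-P),"look",R.inv().apply(-E[2,:3]),"up",R.inv().apply(E[1,:3]),K[0,0])
a=cv2.imread('pics/scene.png')[180:280,380:480];b=cv2.imread('pics/top.png')[190:270,180:260]
cv2.imwrite('pics/crop.png',np.hstack([cv2.resize(a,(400,400),interpolation=2),cv2.resize(b,(400,400),interpolation=2)]))
```

```text
thumb [0.5247 0.1917 0.074 ]  
nose [0.5277 0.1897 0.038 ] [0.5272 0.191  0.038 ] [0.5274 0.1904 0.0378]
head [0.5142 0.2043 0.11  ] [0.5136 0.2005 0.11  ] [0.5147 0.2022 0.112 ]
post [0.5214 0.1957 0.008 ] [0.518  0.1942 0.008 ] [0.5212 0.1949 0.0116]
mouth [ 0.5192 -0.1556  0.083 ] [ 0.5239 -0.1593  0.083 ] [ 0.5209 -0.1584  0.081 ]
bracket [ 0.5185 -0.1651  0.    ] [ 0.51   -0.1732  0.    ] [ 0.5186 -0.164   0.0101]
hole [ 0.5263 -0.1575  0.0585] [ 0.5277 -0.1616  0.0585] [ 0.5274 -0.1591  0.059 ]
block [0.5164 0.1955 0.    ] [0.5123 0.1976 0.    ] [0.5155 0.1966 0.0024]
top (205, 148) [0.711 0.243 0.03 ]
scene (382, 322) [0.735 0.228 0.03 ]
top (344, 150) [ 0.701 -0.061  0.03 ]
top (414, 144) [ 0.712 -0.214  0.03 ]
top (265, 150) [0.704 0.111 0.03 ]
cam rel tool [ 0.07528822 -0.00026339 -0.16112839] look [-0.27708764  0.00098645  0.96084414] up [ 9.60844273e-01 -5.98938596e-04  2.77088296e-01] 291.2069127771414
```

View pics/crop.png

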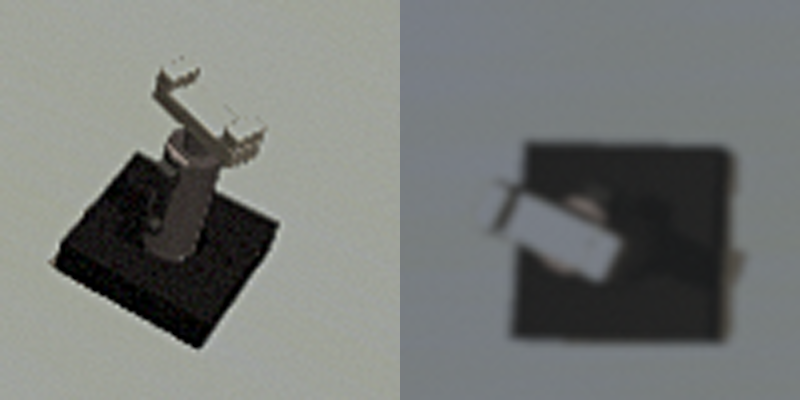

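In the crops, the catch sits on the stem's left side in the scene view, which is about −23° in the world. In the top view the head runs from (490,205) to (620,260), at 67°. Both agree. Next I look closely at the tube on the way.

arm_command --pt "4 -2.2 0 0 0 0 8.7" --pt "8 -4.5 0 0 0 0 8.7" --pt "11.5 -6.4 0 0 0 0 8.7" --pt "15 -8.4 0 0 0 0 8.7" --pt "18.5 -10.3 0 0 0 0 8.7" --pt "22 -12.3 0 0 0 0 8.7" --pt "25.5 -14.2 0 0 0 0 8.7" --pt "28.5 -16 0 0 0 0 8.7"

```text
time: 1.57
position: [0.4491, -0.3094, 0.223]
orientation: [3.141, -0.001, 0.413]
wrist_force: [0.2, -0.6, 0.2]
opening: 0.087
gripper_force: 0.0
```

arm_command --pt "3.5 -2 0 0 0 0 8.7" --pt "7 -3.9 0 0 0 0 8.7" --pt "10.5 -5.8 0 0 0 0 8.7" --pt "14 -7.8 0 0 0 0 8.7" --pt "17.5 -9.7 0 0 0 0 8.7" --pt "20.5 -11.5 0 0 0 0 8.7" --pt "20.5 -11.5 0 0 0 0 8.7"

```text
time: 2.15
position: [0.5927, -0.1159, 0.2226]
orientation: [-3.138, -0.004, 0.421]
wrist_force: [-1.0, 1.2, 0.4]
opening: 0.0868
gripper_force: 0.0
```

Run:
```python
from h import *
P,R,s=pose();print(s["time"],P,s["orientation"])
c=cal("wrist");im=eyes.grab_frame("wrist");cv2.imwrite("pics/w1.png",im[...,::-1])
for t,z in(("mouth",.083),("hole",.0585),("bracket",0)):
    for x in eyes.spot_point("wrist",t)[:2]: print(t,np.round(x["centre"],1),round(x["score"],2),np.round(atz("wrist",x["centre"],z,c),4))
```

```text
2.15 [ 0.59268544 -0.11587809  0.22257557] [-3.13843221 -0.00373618  0.42140466]
mouth [329.2 267.4] 0.93 [ 0.515  -0.1592  0.083 ]
hole [337. 247.] 0.7 [ 0.5321 -0.1624  0.0585]
bracket [330.7 241.5] 0.66 [ 0.5129 -0.1645  0.    ]
bracket [ 75.5 133.3] 0.32 [0.5148 0.1978 0.    ]
```

View pics/w1.png

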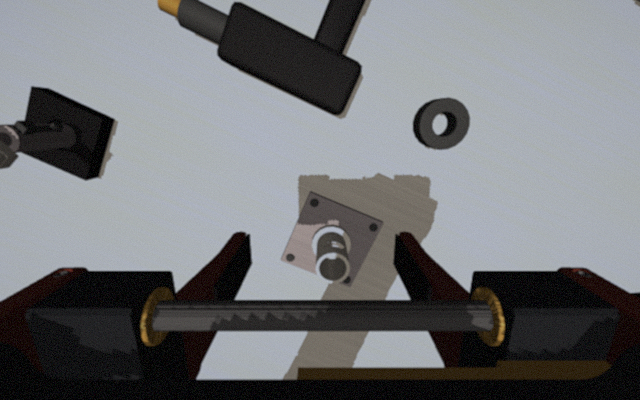

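Run:
```python
from h import *
P,R,s=pose();print(s["time"],P,s["orientation"])
c=cal("wrist");im=eyes.grab_frame("wrist")
x=eyes.spot_point("wrist","mouth")[0];m=atz("wrist",x["centre"],.083,c);print(x["centre"],m)
b=np.array([.5165,-.158,0])
x=eyes.spot_point("wrist","mouth")[0]
print("cam",ray("wrist",(0,0),c)[0])
for a in range(-60,61,20):
    print(a,np.round(proj("wrist",[m[0]+.0197*np.cos(np.radians(a)),m[1]+.0197*np.sin(np.radians(a)),.0585],c),1))
cv2.imwrite("pics/w2.png",cv2.resize(im[190:300,270:400,::-1],None,fx=5,fy=5,interpolation=2))
```

```text
2.35 [ 0.58850897 -0.12594737  0.22247844] [3.14104485e+00 9.58131193e-04 4.10594579e-01]
[327.6, 259.8] [ 0.51788753 -0.1636798   0.083     ]
cam [ 0.65757231 -0.09551197  0.38356015]
-60 [343.3 248.7]
-40 [341.8 243.8]
-20 [338.5 239.6]
0 [333.8 236.7]
20 [328.3 235.4]
40 [322.7 236. ]
60 [317.6 238.4]
```

View pics/w2.png

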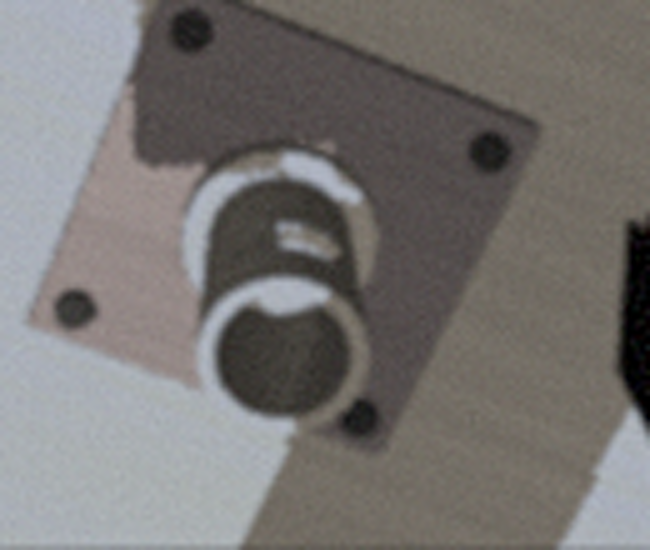

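The real hole shows at crop (308,240), image (332,238). That puts it on the tube at about +8° in the world. On to the post.

arm_command --pt "0.8 -4 0 0 0 -6 8.7" --pt "1.6 -8 0 0 0 -12 8.7" --pt "2.4 -12 0 0 0 -18 8.7" --pt "3.2 -16 0 0 0 -24 8.7" --pt "4 -20 0 0 0 -30 8.7" --pt "4.8 -24 0 0 0 -36 8.7" --pt "5.6 -28 0 0 0 -42 8.7" --pt "6.5 -32 0 0 0 -43.5 8.7"

```text
time: 3.17
position: [0.5201, 0.1949, 0.2231]
orientation: [3.141, 0.0, 1.175]
wrist_force: [0.9, -0.0, -0.2]
opening: 0.087
gripper_force: 0.0
```

arm_command --pt "0 0 0 0 0 0 8.7" --pt "0 0 0 0 0 0 8.7"

```text
time: 3.33
position: [0.5199, 0.1964, 0.2229]
orientation: [3.142, -0.001, 1.174]
wrist_force: [1.0, -1.1, 0.5]
opening: 0.087
gripper_force: 0.0
```

Run:
```python
from h import *
P,R,s=pose();print(s["time"],P,s["orientation"])
c=cal("wrist");im=eyes.grab_frame("wrist")
for t,z in(("head",.110),("thumb",.074),("nose",.038),("block",0),("post",.008)):
    for x in eyes.spot_point("wrist",t)[:2]: print(t,np.round(x["centre"],1),round(x["score"],2),np.round(atz("wrist",x["centre"],z,c),4))
cv2.imwrite("pics/w3.png",cv2.resize(im[90:330,170:490,::-1],None,fx=2.5,fy=2.5,interpolation=2))
```

```text
3.3333 [0.51988538 0.19640102 0.22292897] [ 3.14150070e+00 -6.73489628e-04  1.17438680e+00]
head [310.6 197.7] 0.58 [0.5096 0.2019 0.11  ]
thumb [330.8 190.4] 0.7 [0.5282 0.1925 0.074 ]
nose [328.2 182.3] 0.87 [0.5268 0.1945 0.038 ]
nose [314.8 177.8] 0.62 [0.5139 0.2059 0.038 ]
block [316.1 174. ] 0.61 [0.5138 0.2033 0.    ]
post [316.6 178.2] 0.84 [0.5129 0.1992 0.008 ]
```

View pics/w3.png

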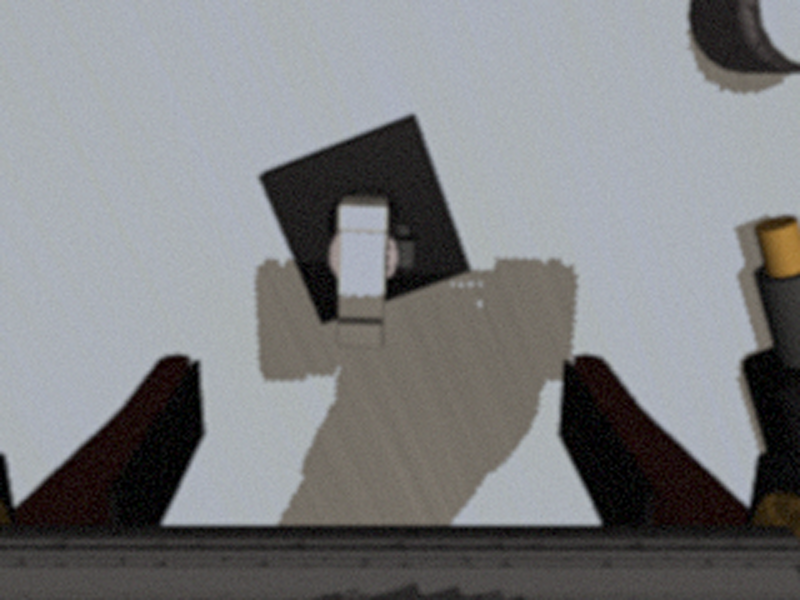

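Run:
```python
from h import *
c=cal("wrist")
for px,z in(((315.4,193),.086),((314.8,197),.121),((330.8,190.4),.074)):
    p=atz("wrist",px,z,c); print(p,totool(p))
print(pose()[2]["time"])
```

```text
[0.51422164 0.19540601 0.086     ] [-0.02513068 -0.74798681 13.66048971]
[0.5163849  0.20002938 0.121     ] [ 0.48315639 -0.72910203 10.1602269 ]
[0.52945315 0.18877485 0.074     ] [-0.03722095  0.91279596 14.8610579 ]
3.6333
```

arm_command --pt "0.1 -0.6 3 0 0 0 8.7" --pt "0.1 -0.6 7 0 0 0 8.7" --pt "0.1 -0.6 11 0 0 0 8.7" --pt "0.1 -0.6 14 0 0 0 8" --pt "0.1 -0.6 16 0 0 0 7" --pt "0.1 -0.6 16.8 0 0 0 6" --pt "0.1 -0.6 16.8 0 0 0 5.2" --pt "0.1 -0.6 16.8 0 0 0 4.6" --newtons 20

```text
time: 4.3
position: [0.5161, 0.1977, 0.0553]
orientation: [3.141, -0.0, 1.17]
wrist_force: [-0.1, 0.1, 1.3]
opening: 0.0573
gripper_force: 0.0
```

arm_command --pt "0 0 0 0 0 0 4" --pt "0 0 0 0 0 0 3.4" --pt "0 0 0 0 0 0 2.6" --pt "0 0 0 0 0 0 2.6" --pt "0 0 0 0 0 0 2.6" --pt "0 0 0 0 0 0 2.6" --newtons 20

```text
time: 4.8
position: [0.5151, 0.199, 0.056]
orientation: [3.141, -0.001, 1.172]
wrist_force: [-4.5, 1.0, 8.7]
opening: 0.0289
gripper_force: 20.0
```

arm_command --pt "0 0 0 0 0 0 2.6" --pt "0 0 -0.5 0 0 0 2.6" --pt "0 0 -1 0 0 0 2.6" --pt "0 0 -1 0 0 0 2.6" --pt "0 0 -1 0 0 0 2.6"

```text
time: 5.22
position: [0.5158, 0.1977, 0.065]
orientation: [3.141, -0.0, 1.171]
wrist_force: [0.0, 0.2, -3.1]
opening: 0.0294
gripper_force: 19.9
```

Run:
```python
from h import *
P,R,s=pose();print(P,s["wrist_force"],s["opening"])
im=eyes.grab_frame("wrist");b=eyes.grab_frame("scene")
for t in("thumb","nose","head","post"):
    for n in("wrist","scene"):
        for x in eyes.spot_point(n,t)[:1]: print(n,t,np.round(x["centre"],1),round(x["score"],2),totool(tri([ray(n,x["centre"])]*1+[ray("scene",x["centre"])]) ) if 0 else "")
cv2.imwrite("pics/w4.png",np.hstack([cv2.resize(im[120:320,220:420,::-1],(400,400),interpolation=2),cv2.resize(b[180:280,370:470,::-1],(400,400),interpolation=2)]))
```

```text
[0.51584963 0.19771901 0.06502836] [ 0.0251839   0.15283244 -3.07237614] 0.029424730357342513
wrist thumb [349.8 259.6] 0.61 
scene thumb [424.8 220.6] 0.97 
wrist nose [344.4 233.4] 0.87 
scene nose [216.8 214.8] 0.32 
wrist head [323.2 305.1] 0.63 
scene head [430.8 208.5] 0.75 
wrist post [325.1 221.6] 0.86 
scene post [420.8 239.9] 0.79
```

View pics/w4.png

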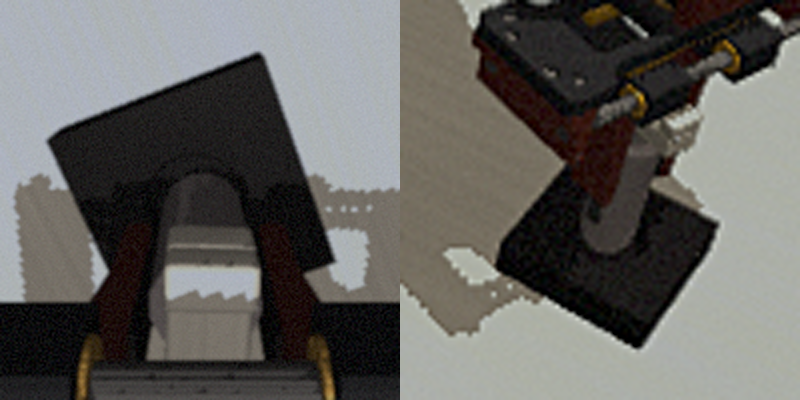

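The post is held: the weight reads 3.1 N, the opening 29.4 mm and the nose is flush. Now I carry it past the tube so the mouth shows in front of the stem.

arm_command --pt "0 0 -3.5 0 0 0 2.6" --pt "0 0 -7 0 0 0 2.6" --pt "-3 1.1 -10 0 0 0 2.6" --pt "-6.7 2.5 -10.5 0 0 0 2.6" --pt "-10.5 3.9 -10.5 0 0 0 2.6" --pt "-14.3 5.3 -10.5 0 0 0 2.6" --pt "-18.1 6.7 -10.5 0 0 0 2.6" --pt "-22 8.1 -10.5 0 0 0 2.6"

```text
time: 6.38
position: [0.504, -0.038, 0.17]
orientation: [3.141, -0.0, 1.172]
wrist_force: [0.2, 0.6, -2.5]
opening: 0.0289
gripper_force: 19.9
```

arm_command --pt "-3.5 1.3 0 0 0 0 2.6" --pt "-7 2.7 0 0 0 0 2.6" --pt "-10.5 4 0 0 0 0 2.6" --pt "-13.5 5.2 0 0 0 0 2.6" --pt "-16 6.1 0 0 0 0 2.6" --pt "-16 6.1 0 0 0 0 2.6" --pt "-16 6.1 0 0 0 0 2.6"

```text
time: 6.97
position: [0.4978, -0.2091, 0.1693]
orientation: [-3.141, 0.0, 1.167]
wrist_force: [-0.7, 0.7, -2.5]
opening: 0.0286
gripper_force: 19.9
```

Run:
```python
from h import *
P,R,s=pose();print(s["time"],P,s["orientation"],s["wrist_force"],s["opening"])
c=cal("wrist");im=eyes.grab_frame("wrist")
for x in eyes.spot_point("wrist","mouth")[:2]:
    p=atz("wrist",x["centre"],.083,c); print("mouth",x["centre"],x["score"],p,totool(p))
for t,z in(("thumb",-.0185),("nose",.0175),("head",-.0545),("post",.0475)):
    for x in eyes.spot_point("wrist",t)[:1]: print(t,x["centre"],round(x["score"],2),totool(atz("wrist",x["centre"],P[2]-z,c)))
cv2.imwrite("pics/w5.png",cv2.resize(im[60:300,170:490,::-1],None,fx=2.5,fy=2.5,interpolation=2))
for t in(-.0145,.0145): print([np.round(proj("wrist",P+R.apply([0,t-.0005,z]),c),1) for z in(-.0305,.0385)])
for t in(-.0105,.0105): print([np.round(proj("wrist",P+R.apply([0,t-.0005,.0475]),c),1),np.round(proj("wrist",P+R.apply([t,-.0005,.0475]),c),1)])
```

```text
6.9667 [ 0.49775375 -0.20914973  0.16934218] [-3.14115387e+00  2.56883050e-04  1.16739258e+00] [-0.68097926  0.67255815 -2.52821761] 0.02863532750746259
mouth [322.1, 151.2] 0.68 [ 0.51643035 -0.16399616  0.083     ] [4.59887301 0.0187509  8.6565899 ]
mouth [347.9, 260.8] 0.38 [ 0.49875886 -0.26738462  0.083     ] [-5.61435853  2.40713787  8.64901721]
thumb [347.9, 263.8] 0.73 [-0.3648016   1.38941011 -1.82139755]
nose [342.8, 235.1] 0.59 [-0.20064607  1.35755945  1.78487862]
head [323.1, 302.2] 0.64 [-0.24511318  0.01730126 -5.4097727 ]
post [320.7, 219.5] 0.78 [-0.14469275 -0.1242741   4.78810176]
[array([293.6, 274.7]), array([302.3, 225.9])]
[array([351.2, 274.7]), array([342. , 225.9])]
[array([308.3, 221.7]), array([322.1, 234.5])]
[array([335.9, 221.7]), array([322.1, 208.5])]
```

View pics/w5.png

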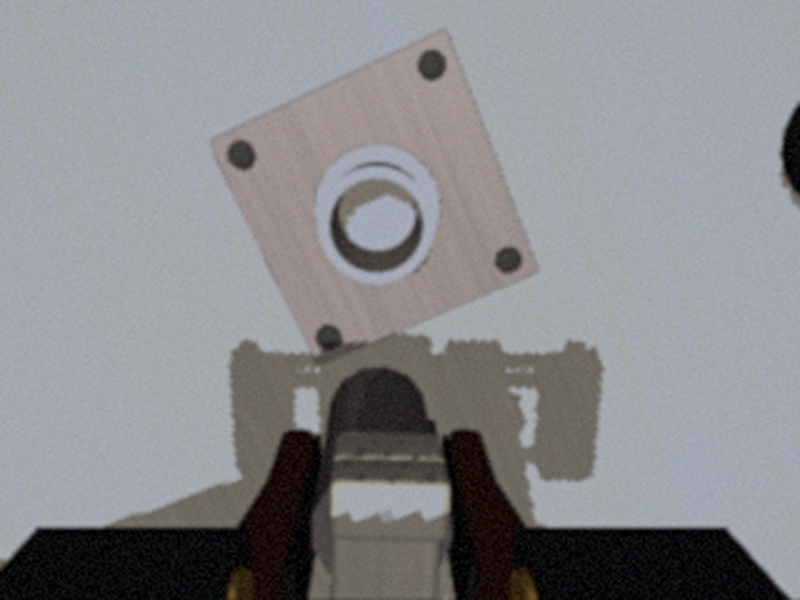

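arm_command --pt "2.5 0 0 0 0 0 2.6" --pt "4.6 0 0 0 0 0 2.6" --pt "4.6 0 1.5 0 0 0 2.6" --pt "4.6 0 2.7 0 0 0 2.6" --pt "4.6 0 2.7 0 0 0 2.6" --pt "4.6 0 2.7 0 0 0 2.6"

```text
time: 7.77
position: [0.516, -0.1644, 0.1424]
orientation: [-3.14, 0.0, 1.172]
wrist_force: [-0.2, 0.3, -2.4]
opening: 0.0289
gripper_force: 19.9
```

Run:
```python
from h import *
P,R,s=pose();print(s["time"],P,s["orientation"],s["wrist_force"],s["opening"])
im=eyes.grab_frame("wrist");b=eyes.grab_frame("scene");t=eyes.grab_frame("top")
cv2.imwrite("pics/w6.png",np.hstack([cv2.resize(im[150:250,270:370,::-1],(400,400),interpolation=2),cv2.resize(b[120:200,240:320,::-1],(400,400),interpolation=2)]))
```

```text
7.7667 [ 0.51595574 -0.16436462  0.14241118] [-3.14032865e+00  1.04191185e-04  1.17208235e+00] [-0.1686323   0.32479418 -2.40000824] 0.028873244184055007
```

View pics/w6.png

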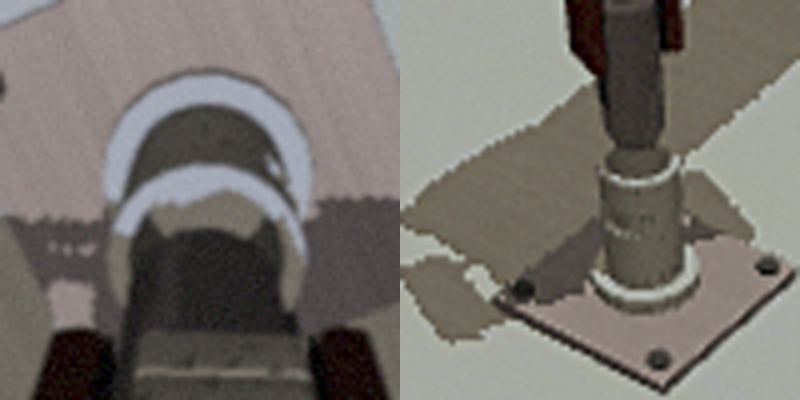

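Run:
```python
from h import *
P,R,s=pose();c=cal("wrist");print(P)
print("proj foot",proj("scene",[.515,-.1645,.095]),"lip",proj("scene",[.515,-.1645,.083]))
print(atz("scene",(286.8,147.6),.095),atz("scene",(288.4,153.4),.083))
# wrist: project candidates lip circles & foot circle; crop coords x4
f=lambda p:np.round((proj("wrist",p,c)-[270,150])*4,0)
for y in(-.165,-.161):
  for rr in(.0157,.0197):
    print("lip",y,[f([.516+rr*np.cos(a),y+rr*np.sin(a),.083]) for a in np.radians([67,157,-23])])
for rr,z in((.0105,.095),(.0145,.104)):
    q=P+R.apply([-.0005,-.001,0]); print("foot",[f([q[0]+rr*np.cos(a),q[1]+rr*np.sin(a),z]) for a in np.radians([67,157,-23])])
```

```text
[ 0.51672033 -0.16512064  0.14344089]
proj foot [287.19365754 146.82978051] lip [287.45703445 150.94454013]
[ 0.51794668 -0.1632118   0.095     ] [ 0.52115096 -0.15633372  0.083     ]
lip -0.165 [array([207., 190.]), array([129., 265.]), array([285., 266.])]
lip -0.165 [array([207., 170.]), array([109., 265.]), array([305., 266.])]
lip -0.161 [array([199., 172.]), array([121., 248.]), array([278., 248.])]
lip -0.161 [array([199., 152.]), array([101., 248.]), array([298., 248.])]
foot [array([206., 235.]), array([151., 287.]), array([260., 287.])]
foot [array([206., 229.]), array([127., 304.]), array([284., 304.])]
```

arm_command --pt "0.25 0.05 0 0 0 0 2.6" --pt "0.25 0.05 0.4 0 0 0 2.6" --pt "0.25 0.05 0.8 0 0 0 2.6" --pt "0.25 0.05 1.2 0 0 0 2.6" --pt "0.25 0.05 1.5 0 0 0 2.6" --pt "0.25 0.05 1.7 0 0 0 2.6" --pt "0.25 0.05 1.7 0 0 0 2.6"

```text
time: 8.5
position: [0.5173, -0.1629, 0.125]
orientation: [-3.141, 0.0, 1.171]
wrist_force: [0.2, -0.4, -2.7]
opening: 0.0286
gripper_force: 19.9
```

arm_command --pt "0 0 0.1 0 0 0 2.6" --pt "0 0 0.2 0 0 0 2.6" --pt "0 0 0.3 0 0 0 2.6" --pt "0 0 0.4 0 0 0 2.6" --pt "0 0 0.5 0 0 0 2.6" --pt "0 0 0.5 0 0 0 2.6"

```text
time: 9.0
position: [0.5175, -0.1629, 0.1205]
orientation: [-3.141, 0.0, 1.171]
wrist_force: [-0.5, -1.2, -1.9]
opening: 0.0287
gripper_force: 19.9
```

arm_command --pt "-0.08 0 0.1 0 0 0 2.6" --pt "-0.08 0 0.2 0 0 0 2.6" --pt "-0.08 0 0.3 0 0 0 2.6" --pt "-0.08 0 0.4 0 0 0 2.6" --pt "-0.08 0 0.5 0 0 0 2.6" --pt "-0.08 0 0.6 0 0 0 2.6" --pt "-0.08 0 0.6 0 0 0 2.6"

```text
time: 9.58
position: [0.5173, -0.1636, 0.1144]
orientation: [-3.141, 0.0, 1.171]
wrist_force: [0.1, -0.1, -2.1]
opening: 0.029
gripper_force: 19.9
```

arm_command --pt "0 0 0.15 0 0 0 2.6" --pt "0 0 0.3 0 0 0 2.6" --pt "0 0 0.45 0 0 0 2.6" --pt "0 0 0.6 0 0 0 2.6" --pt "0 0 0.75 0 0 0 2.6" --pt "0 0 0.9 0 0 0 2.6" --pt "0 0 1 0 0 0 2.6" --pt "0 0 1 0 0 0 2.6"

```text
time: 10.25
position: [0.5173, -0.1636, 0.1044]
orientation: [-3.141, 0.0, 1.171]
wrist_force: [-0.3, 0.1, -1.7]
opening: 0.0289
gripper_force: 19.9
```

arm_command --pt "0 0 0.2 0 0 0 2.6" --pt "0 0 0.4 0 0 0 2.6" --pt "0 0 0.6 0 0 0 2.6" --pt "0 0 0.8 0 0 0 2.6" --pt "0 0 1 0 0 0 2.6" --pt "0 0 1.2 0 0 0 2.6" --pt "0 0 1.3 0 0 0 2.6" --pt "0 0 1.3 0 0 0 2.6"

```text
time: 10.92
position: [0.5172, -0.1636, 0.0913]
orientation: [-3.141, 0.0, 1.171]
wrist_force: [-1.6, 0.1, -2.2]
opening: 0.0288
gripper_force: 19.9
```

arm_command --pt "0 0 0.2 0 0 0 2.6" --pt "0 0 0.2 0 0 0 2.6" --pt "0 0 0.2 0 0 0 3.5" --pt "0 0 0.2 0 0 0 4.5" --pt "0 0 0.2 0 0 0 5.5" --pt "0 0 0.2 0 0 0 5.5" --pt "0 0 0.2 0 0 0 5.5"

```text
time: 11.5
position: [0.518, -0.1638, 0.09]
orientation: [3.14, -0.0, 1.171]
wrist_force: [1.5, 0.1, 0.4]
opening: 0.0544
gripper_force: 0.0
```

arm_command --pt "0 0 -1 0 0 0 5.5" --pt "0 0 -2 0 0 0 5.5" --pt "0 0 -3 0 0 0 5.5" --pt "0 0 -3.6 0 0 0 5.5" --pt "0 0 -3.6 0 0 0 5.5"

```text
time: 11.92
position: [0.5186, -0.164, 0.1279]
orientation: [3.138, -0.0, 1.171]
wrist_force: [-0.0, -0.5, 0.2]
opening: 0.0547
gripper_force: 0.0
```

Run:
```python
from h import *
P,R,s=pose();print(s["time"],P,s["wrist_force"],s["opening"])
a=eyes.grab_frame("scene")
for t in("head","thumb","post","mouth"): print(t,[(np.round(x["centre"],1),round(x["score"],2)) for x in eyes.spot_point("scene",t)[:1]])
for z in(.1445,.13): print(z,proj("scene",[.5172,-.1636,z]))
im=eyes.grab_frame("wrist")
print("head w",[(x["centre"],x["score"]) for x in eyes.spot_point("wrist","head")[:1]],[proj("wrist",[.5172,-.1636,z]) for z in(.1445,.13)])
cv2.imwrite("pics/w7.png",np.hstack([cv2.resize(im[200:400,220:420,::-1],(400,400),interpolation=2),cv2.resize(a[100:200,240:340,::-1],(400,400),interpolation=2)]))
```

```text
11.9167 [ 0.51858005 -0.16396801  0.12786076] [-0.00819616 -0.53099817  0.16993005] 0.054706639555697864
head [(array([290. , 133.6]), 0.63)]
thumb [(array([284. , 141.9]), 0.76)]
post [(array([287. , 164.9]), 0.83)]
mouth [(array([285.3, 151.9]), 0.77)]
0.1445 [285.72369277 129.55176124]
0.13 [286.07205971 134.9273    ]
head w [([316.0, 261.1], 0.65)] [array([323.43743029, 263.93711922]), array([323.31315019, 252.06145552])]
```

arm_command --pt "0 0 0 0 0 0 4" --pt "0 0 0 0 0 0 3" --pt "0 0 0 0 0 0 2.2" --pt "0 0 0 0 0 0 1.4" --pt "0 0 0 0 0 0 1.4" --pt "0 0 0 0 0 0 1.4" --newtons 20

```text
time: 12.77
position: [0.5169, -0.1635, 0.1255]
orientation: [-3.14, 0.0, 1.171]
wrist_force: [-1.9, 0.9, -0.9]
opening: 0.0187
gripper_force: 1.2
```

arm_command --pt "0 0 0.2 0 0 0 1.4" --pt "0 0 0.4 0 0 0 1.4" --pt "0 0 0.6 0 0 0 1.4" --pt "0 0 0.8 0 0 0 1.4" --pt "0 0 0.8 0 0 0 1.4"

```text
time: 13.18
position: [0.5169, -0.1634, 0.1169]
orientation: [-3.14, 0.0, 1.171]
wrist_force: [-2.8, 1.1, -3.0]
opening: 0.0182
gripper_force: 19.9
```

arm_command --pt "0 0 0.1 0 0 0 1.4" --pt "0 0 0.2 0 0 0 1.4" --pt "0 0 0.3 0 0 0 1.4" --pt "0 0 0.4 0 0 0 1.4" --pt "0 0 0.4 0 0 0 1.4"

```text
time: 13.6
position: [0.5171, -0.1636, 0.1134]
orientation: [-3.141, 0.0, 1.171]
wrist_force: [-3.7, 1.6, 1.2]
opening: 0.018
gripper_force: 19.9
```

arm_command --pt "0 0 0.07 0 0 0 1.4" --pt "0 0 0.14 0 0 0 1.4" --pt "0 0 0.2 0 0 0 1.4" --pt "0 0 0.2 0 0 0 1.4"

```text
time: 13.93
position: [0.5181, -0.1637, 0.1128]
orientation: [3.14, -0.0, 1.171]
wrist_force: [-6.0, 1.9, 11.6]
opening: 0.0182
gripper_force: 20.0
```

arm_command --pt "0 -0.05 -0.08 0 0 0 1.4" --pt "0 -0.05 -0.08 0 0 -3 1.4" --pt "0 -0.05 -0.08 0 0 -6 1.4" --pt "0 -0.05 -0.08 0 0 -9 1.4" --pt "0 -0.05 -0.08 0 0 -12 1.4" --pt "0 -0.05 -0.08 0 0 -15 1.4" --pt "0 -0.05 -0.08 0 0 -18 1.4" --pt "0 -0.05 -0.08 0 0 -18 1.4"

```text
time: 14.6
position: [0.518, -0.164, 0.1129]
orientation: [3.139, 0.0, 1.487]
wrist_force: [-1.3, -1.1, 2.5]
opening: 0.0178
gripper_force: 20.0
```

Run:
```python
from h import *
P,R,s=pose();print(s["time"],P,np.degrees(s["orientation"]),"tool f",R.inv().apply(s["wrist_force"]),s["wrist_torque"])
```

```text
14.6 [ 0.51803324 -0.16399106  0.11288158] [1.79858236e+02 2.42928355e-02 8.52112335e+01] tool f [-1.17910881 -1.18100641 -2.55038731] [ 0.01509754  0.1806385  -0.01652398]
```

arm_command --pt "0 0 0 0 0 -1.5 1.4" --pt "0 0 0 0 0 -3 1.4" --pt "0 0 0 0 0 -4.5 1.4" --pt "0 0 0 0 0 -6 1.4" --pt "0 0 0 0 0 -6 1.4"

```text
time: 15.02
position: [0.5176, -0.1637, 0.1128]
orientation: [3.14, 0.0, 1.592]
wrist_force: [-0.2, -1.6, 4.0]
opening: 0.0177
gripper_force: 20.0
```

```bash
cat > f.py <<'E'
from h import *
P,R,s=pose();print(s["time"],P,np.degrees(s["orientation"]),"tool f",R.inv().apply(s["wrist_force"]),s["wrist_torque"])
E
python3 f.py
```

```text
15.0167 [ 0.51756203 -0.16367413  0.11281085] [1.79924356e+02 2.41047628e-02 9.12090218e+01] tool f [-1.63959914 -0.24891615 -4.03726801] [-0.20387368 -0.22109528 -0.01741546]
```

arm_command --pt "0 0 0 0 0 -1.5 1.4" --pt "0 0 0 0 0 -3 1.4" --pt "0 0 0 0 0 -4 1.4" --pt "0 0 0 0 0 -4 1.4"

```text
time: 15.35
position: [0.5173, -0.1636, 0.1128]
orientation: [3.141, 0.0, 1.662]
wrist_force: [0.7, -1.7, 5.1]
opening: 0.0178
gripper_force: 20.0
```

```bash
python3 f.py
python3 - <<'E'
from h import *
a=eyes.grab_frame("scene")
for t in("nose","hole","thumb"): print(t,[(np.round(x["centre"],1),round(x["score"],2)) for x in eyes.spot_point("scene",t)[:1]])
m=[.5176,-.1637]
for z,rr in((.058,.0205),(.094,.0145),(.094,.0215)): print(z,rr,proj("scene",[m[0]+rr*np.cos(.09),m[1]+rr*np.sin(.09),z]))
cv2.imwrite("pics/w8.png",cv2.resize(a[115:195,245:325,::-1],(560,560),interpolation=2))
E
```

```text
15.35 [ 0.51730612 -0.16359064  0.11275435] [1.79952332e+02 2.17046859e-02 9.52259074e+01] tool f [-1.80277106  0.55758029 -5.11245529] [-0.23669222 -0.25336795 -0.04472532]
nose [(array([284.3, 163. ]), 0.49)]
hole [(array([284.4, 162.2]), 0.66)]
thumb [(array([283.3, 148.2]), 0.8)]
0.058 0.0205 [282.61566392 164.31320144]
0.094 0.0145 [283.17770993 150.86480425]
0.094 0.0215 [281.42055649 152.36565624]
```

View pics/w8.png

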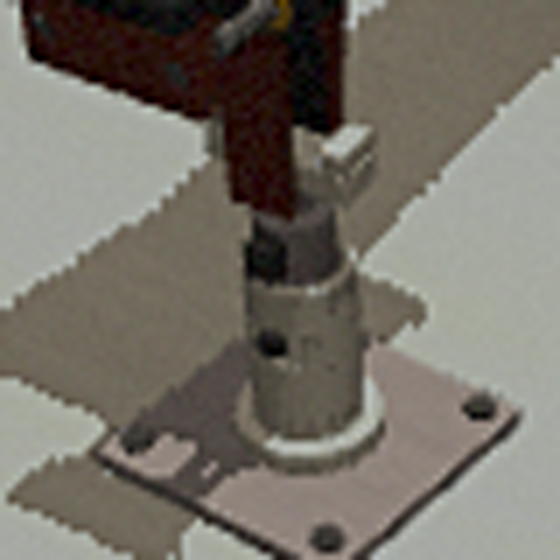

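arm_command --pt "0 0 0 0 0 -1.5 1.4" --pt "0 0 0 0 0 -3 1.4" --pt "0 0 0 0 0 -3 1.4"

```text
time: 15.8
position: [0.5173, -0.1635, 0.1127]
orientation: [3.141, 0.0, 1.715]
wrist_force: [0.4, 0.1, 5.2]
opening: 0.0179
gripper_force: 20.0
```

```bash
python3 f.py
```

```text
15.8 [ 0.51733493 -0.16351188  0.11273924] [1.79952224e+02 1.80045435e-02 9.82548554e+01] tool f [-1.33896888e-03  4.18733146e-01 -5.22359819e+00] [-0.20303989 -0.24561622 -0.06079972]
```

arm_command --pt "0 0 0 0 0 -1.5 1.4" --pt "0 0 0 0 0 -3 1.4" --pt "0 0 0 0 0 -3 1.4"

```text
time: 16.05
position: [0.5174, -0.1635, 0.1127]
orientation: [3.141, 0.0, 1.767]
wrist_force: [0.9, -0.9, 4.9]
opening: 0.018
gripper_force: 20.0
```

```bash
python3 f.py
python3 - <<'E'
from h import *
eyes.grab_frame("scene")
for t in("nose","thumb"):
  for x in eyes.trace("scene",t)[:1]: print(t,x["box"],x["score"],x["region"].sum())
E
```

```text
16.05 [ 0.51737741 -0.16350834  0.11273811] [1.79947499e+02 1.92456777e-02 1.01251499e+02] tool f [-1.02083082  0.67344592 -4.89309412] [-0.21908202 -0.31291359 -0.06454164]
nose [271.4, 132.8, 302.0, 164.8] 0.7 280
thumb [276.8, 130.0, 298.7, 157.5] 0.75 227
```

arm_command --pt "0 0 -0.05 0 0 -1.5 1.4" --pt "0 0 -0.05 0 0 -3 1.4" --pt "0 0 -0.05 0 0 -3 1.4"

```text
time: 16.45
position: [0.5171, -0.1636, 0.1128]
orientation: [3.141, -0.0, 1.819]
wrist_force: [1.6, -0.3, 0.2]
opening: 0.0179
gripper_force: 20.0
```

```bash
python3 f.py
```

```text
16.45 [ 0.51705414 -0.16358088  0.11279742] [ 1.79983212e+02 -4.03526155e-03  1.04247884e+02] tool f [-0.65278583  1.53111799 -0.24380873] [-0.23045335 -0.59644674 -0.17027097]
```

The twist torque rose to 0.17 N·m at 14°, so the nose is against the hole's edge. I turn back to mid-hole.

arm_command --pt "0 0 0 0 0 2 1.4" --pt "0 0 0 0 0 4 1.4" --pt "0 0 0 0 0 6 1.4" --pt "0 0 0 0 0 6 1.4"

```text
time: 16.78
position: [0.5167, -0.1632, 0.1128]
orientation: [-3.141, -0.0, 1.711]
wrist_force: [1.1, -0.8, 1.9]
opening: 0.0179
gripper_force: 20.0
```

```bash
python3 f.py
```

```text
16.7833 [ 0.51674005 -0.1632473   0.11282495] [-1.79977396e+02 -1.55396676e-02  9.80487937e+01] tool f [-0.95765537  1.02182354 -1.92354217] [-0.0981812  -0.32409011 -0.05059258]
```

arm_command --pt "0 0 0 0 0 2 1.4" --pt "0 0 0 0 0 4 1.4" --pt "0 0 0 0 0 5.5 1.4" --pt "0 0 0 0 0 5.5 1.4"

```text
time: 17.12
position: [0.5166, -0.1632, 0.1128]
orientation: [-3.141, -0.0, 1.616]
wrist_force: [0.1, 0.3, 1.4]
opening: 0.0183
gripper_force: 20.0
```

```bash
python3 f.py
```

```text
17.1167 [ 0.51660723 -0.16318713  0.11281563] [-1.79960837e+02 -1.43808750e-02  9.25949108e+01] tool f [ 0.24548913  0.15504825 -1.41506176] [ 0.05787463 -0.05826267  0.0116239 ]
```

arm_command --pt "0 0 0 0 0 1.5 1.4" --pt "0 0 0 0 0 3 1.4" --pt "0 0 0 0 0 3 1.4"

```text
time: 17.37
position: [0.5167, -0.1633, 0.1128]
orientation: [-3.141, -0.0, 1.562]
wrist_force: [0.3, 0.6, 2.1]
opening: 0.0178
gripper_force: 20.0
```

```bash
python3 f.py
```

```text
17.3667 [ 0.51666172 -0.163258    0.11281319] [-1.79969324e+02 -1.38468172e-02  8.94991585e+01] tool f [ 0.59454326  0.3405995  -2.06184685] [ 0.20036916 -0.00532212 -0.03189623]
```

arm_command --pt "0 0 0 0 0 1.5 1.4" --pt "0 0 0 0 0 3 1.4" --pt "0 0 0 0 0 3 1.4"

```text
time: 17.62
position: [0.5167, -0.1633, 0.1128]
orientation: [-3.141, -0.0, 1.509]
wrist_force: [-0.7, 0.8, 1.6]
opening: 0.0177
gripper_force: 20.0
```

```bash
python3 f.py
```

```text
17.6167 [ 0.51674941 -0.16329446  0.11281686] [-1.79976886e+02 -9.71869893e-03  8.64697046e+01] tool f [ 0.71038478 -0.71464532 -1.63117243] [ 0.23421018  0.02531498 -0.00467697]
```

arm_command --pt "0 0 0 0 0 1.5 1.4" --pt "0 0 0 0 0 3 1.4" --pt "0 0 0 0 0 4 1.4" --pt "0 0 0 0 0 4 1.4"

```text
time: 17.95
position: [0.5168, -0.1634, 0.1128]
orientation: [-3.141, -0.0, 1.44]
wrist_force: [-0.1, 1.9, 0.7]
opening: 0.0177
gripper_force: 20.0
```

```bash
python3 f.py
```

```text
17.95 [ 0.51684888 -0.16336209  0.11282665] [-1.79987420e+02 -1.77298110e-03  8.25092571e+01] tool f [ 1.91494568 -0.33812319 -0.65933343] [0.32769151 0.00866113 0.03727872]
```

arm_command --pt "0 0 0 0 0 1.5 1.4" --pt "0 0 0 0 0 3 1.4" --pt "0 0 0 0 0 4 1.4" --pt "0 0 0 0 0 4 1.4"

```text
time: 18.28
position: [0.517, -0.1632, 0.1129]
orientation: [3.142, -0.0, 1.37]
wrist_force: [0.9, 2.4, -0.5]
opening: 0.0179
gripper_force: 20.0
```

```bash
python3 f.py
python3 - <<'E'
from h import *
a=eyes.grab_frame("scene")
g=cv2.cvtColor(a,6)
print(g[148:174:1,276:300])
E
```

```text
18.2833 [ 0.51698199 -0.16320693  0.11285202] [ 1.79999539e+02 -1.32624883e-02  7.85130050e+01] tool f [2.56069938 0.37412945 0.45552855] [ 0.44742362 -0.17105605  0.06578869]
[[102 107  89  56  35  27  20  29  60  56  62  56  50  47  48  39  46  71
  111 102 106 102 103  97]
 [106 110  84  21  39  26  26  29  41  54  60  52  47  48  48  45  35  59
  112 104 103  99  92 102]
 [105 108  86   7  19  38  20  28  33  57  59  48  50  56  58  49  41  48
  113 100  98  95 103 170]
 [101 105 110   0   7  29  25  17  39  58  57  58  49  48  48  43  40  37
   85 103  93 100 171 171]
 [107 103 110   8  15  17  21  21  26  61  60  51  55  49  46  52  39  48
  158 178  96 174 177 169]
 [101 107 106  51  10  18  17  18  22  60  56  48  56  49  46  43  32  82
  193 142  85 129 176 171]
 [102 103 104  92  55  32   4   8  35  47  54  50  54  50  45  42  74 110
  111  80  90  97 124 180]
 [102 108 105  94  63  81 102  84  88  58  80  35  59  59  77 109 106  90
   58  72  92 100  98 114]
 [103 105 105  91  62  71  78  86 102 107 189 186 101  95  90  94  78  68
   59  75  95 102  98  94]
 [108 108 102 1
[... 1002 characters left out ...]
72  72  75  73  57  75  70  88 107  88 111  85  91  88  88  75  86
   82  80  65  67  62  70]
 [ 76  75  73  72  68  66  69  72  82  79  83  89  89  90  88  89  88  86
   82  74  64  95 130 127]
 [ 70  71  74  74  92  58  71  74  80  78  85  88  91  91  84  86  89  85
   84  74  81 181 151 131]
 [ 80  76  71  79 110  57  67  73  76  82  84  87  90  93  90  88  88  85
   84  73  86 184 170 125]
 [ 77  71  73 100 110  67  65  73  78  78  86  85  91  87  89  89  91  86
   84  72  80 181 172 144]
 [ 77  71  84 109 111  63  61  70  75  82  84  87  89  90  89  85  88  85
   83  70  80 183 173 159]
 [ 71  72  74 114 107  77  64  70  77  80  86  84  84  90  90  89  88  87
   76  58  77 179 172 153]]
```

arm_command --pt "0 0 0 0 0 -3 1.4" --pt "0 0 0 0 0 -6 1.4" --pt "0 0 0 0 0 -9 1.4" --pt "0 0 0 0 0 -12 1.4" --pt "0 0 0 0 0 -14.5 1.4" --pt "0 0 0 0 0 -14.5 1.4"

```text
time: 18.83
position: [0.5169, -0.1639, 0.1129]
orientation: [-3.142, 0.0, 1.627]
wrist_force: [0.6, 0.9, -1.1]
opening: 0.0176
gripper_force: 20.0
```

```bash
python3 f.py
python3 - <<'E'
from h import *
a=eyes.grab_frame("scene");g=cv2.cvtColor(a,6);print(g[144:168,277:288])
m=np.array([.5174,-.1635])
f=lambda a,rr,w,z:np.round(proj("scene",[m[0]+rr*np.cos(a)-w*np.sin(a),m[1]+rr*np.sin(a)+w*np.cos(a),z]),1)
a=np.radians(3)
for pr in(.001,.003,.007): print(pr,[f(a,.0145+pr,w,z) for w in(-.006,.006) for z in(.087,.101)])
print("tube left/right",proj("scene",[m[0]+.0197*.807,m[1]-.0197*.59,.075]),proj("scene",[m[0]-.0197*.59,m[1]+.0197*.807,.075]),"nose",f(a,.0145,0,.058),f(a,.0205,0,.058))
E
```

```text
18.8333 [ 0.51688106 -0.16394082  0.11286541] [-1.79999702e+02  2.01682951e-02  9.31955405e+01] tool f [0.90513489 0.68101402 1.07740569] [ 0.09111096 -0.21672062  0.01568138]
[[105 108 100  54  10   5   4  13   8  10  40]
 [105 104 104  82  56  74  55  18  10   7  56]
 [106 107 108 106  41  69  84  78  50  59  80]
 [100 100 107 110  24  40  61  66  69  62  65]
 [101 106 105  76  23  21  28  42  54  55  56]
 [107 104  95  29  26  29  30  28  43  58  49]
 [106 105  59   8  34  36  30  26  29  58  47]
 [104 104  84  14  19  13  24   8  35  56  54]
 [105 105  80  16  21  24  14  24  14  56  55]
 [103 109  82   1  22  18  21  19  18  58  52]
 [103 108  94  56  32  20  20   1  28  55  48]
 [102 107  93  67  75  69  35  54  48  59  32]
 [104 104  91  57  74  72  83  98 102 118 192]
 [106 105  99  52  66  68  79  81  81  79 108]
 [105 108 111  54  68  77  77  73  70  69  65]
 [102 105 102  57  64  70  70  75  76  85  84]
 [103 101 104  68  69  75  74  73  79  91  88]
 [ 99 103 104  70  74  69  79  74  75  88  85]
 [106 108 106  78  64  34  51  54  69  88  89]
 [106  89  90  73  31  15  31  30  34  87  84]
 [ 81  70  77  66  51  17  19  10  16  71  84]
 [ 67  76  75  62  79  36   5  12  17  74  90]
 [ 75  71  73  68  71  70  65 102 106  88  82]
 [ 72  74  74  69  63  67  75  85 111  86 110]]
0.001 [array([281. , 152.5]), array([280.6, 147.7]), array([285.1, 154.3]), array([284.7, 149.4])]
0.003 [array([280.5, 153. ]), array([280.1, 148.1]), array([284.5, 154.7]), array([284.2, 149.8])]
0.007 [array([279.4, 153.8]), array([279. , 148.9]), array([283.5, 155.5]), array([283.1, 150.7])]
tube left/right [279.27577072 155.65621505] [295.48176668 154.38198398] nose [284.  162.9] [282.5 164.2]
```

The button's left edge, at about column 279.4, matches the catch fully out, and the hole is filled with dark steel. One light tug to confirm.

arm_command --pt "0 0 -0.1 0 0 0 1.4" --pt "0 0 -0.2 0 0 0 1.4" --pt "0 0 -0.3 0 0 0 1.4" --pt "0 0 -0.4 0 0 0 1.4" --pt "0 0 -0.4 0 0 0 1.4" --newtons 8

```text
time: 19.3
position: [0.5163, -0.1634, 0.1164]
orientation: [-3.14, -0.0, 1.625]
wrist_force: [0.8, 0.4, -9.2]
opening: 0.0181
gripper_force: 8.0
```

Latched: 9 N resists the tug after the hole's play. I seat it, let go and withdraw.

arm_command --pt "0 0 0.2 0 0 0 1.4" --pt "0 0 0.4 0 0 0 1.4" --pt "0 0 0.4 0 0 0 1.4" --pt "0 0 0.4 0 0 0 3" --pt "0 0 0.4 0 0 0 4.5" --pt "0 0 0.4 0 0 0 5.5" --pt "0 0 0.4 0 0 0 5.5"

```text
time: 19.88
position: [0.5172, -0.1635, 0.1132]
orientation: [3.141, 0.0, 1.625]
wrist_force: [-0.3, 0.1, -0.5]
opening: 0.0412
gripper_force: 0.0
```

arm_command --pt "0 0 -2 0 0 0 5.5" --pt "0 0 -5 0 0 0 5.5" --pt "0 0 -9 0 0 0 5.5" --pt "0 0 -12 0 0 0 5.5" --pt "0 0 -14 0 0 0 5.5" --pt "0 0 -14 0 0 0 5.5"

```text
time: 20.38
position: [0.5192, -0.1637, 0.2579]
orientation: [3.134, 0.003, 1.625]
wrist_force: [-0.2, 0.1, 0.5]
opening: 0.055
gripper_force: 0.0
```

```bash
python3 f.py
python3 - <<'E'
from h import *
a=eyes.grab_frame("scene");g=cv2.cvtColor(a,6);print(g[144:168,277:288])
for t in("head","thumb","nose"): print(t,[(np.round(x["centre"],1),round(x["score"],2)) for x in eyes.spot_point("scene",t)[:1]])
print(proj("scene",[.5174,-.1635,.130]),proj("scene",[.5174+.0145,-.1635,.094]))
E
```

```text
20.3833 [ 0.51923624 -0.16371703  0.25792004] [1.79585424e+02 1.72077318e-01 9.30918314e+01] tool f [ 0.09002627 -0.17347831 -0.4610337 ] [-0.01695137 -0.1878398  -0.00206638]
[[101 100 103  81  67 129  53  33  46  45  41]
 [103 101  99  77  89 140 128 103  50  46  55]
 [ 96 100 102  99  47 109 143 138 130 131  66]
 [ 96  95 101 102  20  57  74  90 104 108  97]
 [100  98 102  88  46  16  13  35  63  60  66]
 [ 99 100  92  70  67  56  57  36  44  58  59]
 [103 105  63  25  41  62  64  23  28  56  57]
 [102 103  50  14  19  34  34  15  32  56  63]
 [ 97 103  99   8  21  18  21  12  34  60  54]
 [103 100  69   1  11  21  26  22  10  61  58]
 [101 104  87  51  39  12  17  22  21  57  52]
 [ 97 104  92  62  75  66  55  75  43  76  44]
 [101  98  83  55  68  69  89 161 160 178 178]
 [101 103 105  50  65  69  78  98  98 109 100]
 [100 103 104  51  66  70  69  72  75  76  59]
 [100 102 102  49  66  71  69  78  82  86  81]
 [ 99 100 101  71  61  71  71  74  79  79  84]
 [100  95 100  73  72  62  79  81  82  87  81]
 [102 102 100  74  62  31  47  50  74  85  83]
 [104  81  88  67  16  24  38  23  38  81  84]
 [ 76  68  71  65  53  18  27  35  16  81  81]
 [ 64  68  69  62  51  10   4  11  19  80  84]
 [ 73  69  73  68  62  65  66  97  99  89  81]
 [ 74  76  72  69  56  68  70  87 105  88 108]]
head [(array([284.9, 140.8]), 0.68)]
thumb [(array([285.5, 149. ]), 0.71)]
nose [(array([285.2, 161.6]), 0.89)]
[286.04854526 134.98069905] [282.86054417 150.66699394]
```

The post stands latched with the button out and the gripper is clear, so I hand the job in.

```bash
python3 -c "
from bench import r
print(r.job_done())"
```

```text
the job is handed in; nothing more can be done
None
```

The post is fitted: it sits on the bottom of the tube with its catch sprung out through the hole. The gripper has let go and is clear, and the job was handed in at about 20 s; no verdict came back.

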